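# Ratchet the dog off the hold-down bar and slide the battery pack out of its dock

## Task

Take the charged battery pack out of its dock: without pushing the dog plate itself, work the ratchet lever to and fro (it grips one way and clicks back loose the other) until the dog is wholly clear of the hold-down bar. Swing the bar up and right over onto its stop, then slide the pack along the bench, neither lifting nor tipping it, out of the dock's open front. Leave it standing fully clear of the side rails, the bar still open, and the other things on the bench where they were.

Things in the scene. Friction and masses are not known exactly. Their poses are not given: they have to be found in the camera images.
- dock: Steel charging dock bolted to the bench, fixed. Origin on the bench (z = 0) between the rails, under the middle of the bar. +x points to its closed back: black contact block 60 mm high, x = 77 to 117 mm; -x to its open front; +y to the hinge side. Side rails 30 mm high, x = -20 to 75 mm, inner faces y = +-41.5 mm. Lever stop posts 11 mm thick, 95 mm high at x = +-57, y = -181 mm.
- spindle (a point): Top of the upright ratchet spindle, 96 mm above the bench, at x = 0, y = -125 mm of the dock: axis of lever, ratchet wheel (60 mm across, 72 to 82 mm up) and dog. The 6 mm high foot plate round it ends at y = -208 mm.
- lever (a joint): Ratchet lever, 0 to 1.2 rad about the vertical, anticlockwise from above; at 0.6 it points along the dock's -y, at 0 it is swung to the front, at 1.2 to the back, and stops there. 18-tooth freewheel (0.35 rad a tooth): growing, it grips after up to one tooth of lost motion and carries the dog, 0.6 N m (5 to 6 N at the grip); shrinking, it clicks back loose and the dog stays. Stays where left.
- lever_grip (a point): On the axis of the lever's black round level grip, 115 mm from the spindle axis, 87 mm above the bench. The grip is 20 mm thick and runs from 74 to 142 mm from the spindle; free space under it.
- dog_turn (a joint): Turn of the spindle with wheel and dog plate, anticlockwise from above, -0.5 to 2.4 rad. At 0 the middle of the plate points to the dock's +y, over the bar's end. Below 1.40 some of the plate is still over the bar and locks it down; from 1.42 on the bar is wholly free. Stiff: stays where it is left.
- dog: The dog: 9 mm thick steel sector plate, 62 mm radius, 120 degrees wide, on the spindle below the ratchet wheel, 60.5 to 69.5 mm above the bench. Origin on the spindle axis at bench level; its +y points to the middle of its rim. Turned by the lever only.
- hold_down (a joint): Hold-down bar, flat steel 30 x 8 mm, 0.3 kg, across the pack, 51 to 59 mm above the bench. Hinge axis: along the dock's x at y = 75, z = 55 mm; free end at y = -83 mm. 0 = down, grows as the free end rises; 1.92 = past upright, leaning on its stop. Turns easily; let go below 1.35 rad it falls shut, above 1.6 over onto its stop.
- bar_grip (a point): Centre of the bar's black T-grip: a level cylinder, 20 mm thick, 34 mm long along the hinge axis (dock's x), with flat ends, on a 12 mm thick stem. Bar down: x = 0, y = -45, z = 91 mm of the dock; it moves on a circle of 125 mm radius about the hinge axis and turns with the bar.
- pack: Grey battery pack 160 x 80 mm, loose, 0.5 to 0.9 kg, standing on the bench between the rails (1.5 mm play each side). Origin at its underside, at first on the dock's origin, same axes. From x = -90 (front) to 70 mm (rear); 50 mm high, but 66 mm from x = 20 back: this step stands right behind the bar, so it cannot slide forward while the bar is down.
- pack_handle (a point): Middle of the grip of the pack's black bow handle: 12 mm thick, along the pack's y, 64 mm long overall, 48 mm behind the pack's origin, 88 mm above the bench; 16 mm free height under it.
- bottle: Bystander: square clear sample bottle with white cap, 76 x 76 x 170 mm, upright; origin at its underside.
- jar: Bystander: white screw-top jar, 70 mm across, 56 mm high, upright; origin at its underside.
- spanner: Bystander: steel spanner 160 mm long lying flat behind the dock; origin at the middle of its underside.

How it is judged (in metres and radians):
On the way, in this order (a step that is already met when the one before it is completed fails the run):
1. the dog has been turned wholly clear of the bar (value of joint dog_turn above 1.42 rad), for 0.2 s.
2. the bar has been swung up and over while the pack is still in the dock (value of joint hold_down above 1.7 rad and x of pack in the frame of dock above -0.03 m), for 0.2 s.
At the end, for the whole second after the job is handed in: The pack stands still and upright (within 0.08 rad) flat on the bench, its origin more than 93 mm in front of the dock's origin, so that its rear face is clear of the rails' front ends; the bar is over on its stop (above 1.7 rad) and the dog is turned clear (above 1.42 rad) (x of pack in the frame of dock below -0.093 m and height (world z) of pack below 0.006 m and angle between pack's own z axis and vertical below 0.08 rad and linear speed of pack below 0.01 m/s and value of joint hold_down above 1.7 rad and value of joint dog_turn above 1.42 rad); the robot touches nothing.
It fails at once if the dog plate or ratchet wheel is pushed by hand (more than 4 N) instead of by the lever (contact force between dog and the fingers above 4 N or contact force between dog and the arm above 4 N).
It fails at once if the pack is lifted more than 20 mm off the bench (height (world z) of pack above 0.02 m).
It fails at once if the pack is tipped by more than 0.25 rad (angle between pack's own z axis and vertical above 0.25 rad).
It fails at once if a bystander is moved by more than 25 mm (distance of any of bottle, jar, spanner from where it was at the start of the episode above 0.025 m).
It also fails if it takes over 72 s, if anything falls off the work surface, if the arm or the gripper's body presses on something with over 40 N, if the wrist force passes 120 N, or if a joint passes its speed limit or range.

## Robot

A 6-joint arm with a two-finger parallel gripper is mounted at the origin on the work surface. World frame = base frame: x ahead of the robot, y to its left, z up, the work surface at z = 0. Lengths are in m, angles in degrees, forces in N, time in s.
With the tool pointing down it reaches from about 0.4 to 0.825 m from the base axis. Payload 7 kg.
Tool frame: the origin (TCP) lies at the very end of the fingers, on their centre line; the grasp point (between the pads) lies r.grip_depth behind it (r.grip_depth is the distance from the TCP to the grasp point, in m); z points along the fingers, y is the direction in which the jaws open and shut (so a half turn about z gives the same grasp; the last joint's range is limited). The gripper opens to 88 mm and grips with 3 to 60 N. Pads are 19 mm wide; open, the fingers measure 130 mm over their backs; the gripper's body (78 mm by 193 mm) begins 47 mm behind the grasp point.
Start: joints at [-60.728, 20.546, 0.682, 0, -70.136, -16.507], TCP at [0.149, -0.658, 0.227] pointing down, gripper open.
Joint ranges: [-176.03, 176.03], [-82.01, 121.73], [-58.28, 71.71], [-173.87, 95.51], [-174.79, -0.11], [-173.66, 173.66]. Speed limits (degrees/s): [136.94, 136.94, 172.46, 180, 180, 180].

## Interface

Orientations are given as [roll, pitch, yaw] about the fixed x, y, z axes, in that order (R = Rz(yaw) Ry(pitch) Rx(roll)).
In Python, from plant import r gives the robot as it stands. The module is installed in compiled form; this text tells all that it offers.
- The arm moves only by the tool step_arm, never from a script. Its argument "increments" is a list of rows, each a list of 3 entries, a list of its own where there are three numbers: the shift along the tool's x, y, z in m, then the turn, a rotation vector about the tool's x, y, z in rad, then the closure, from 0 (fully open) to 1 (shut). In form: [[[x, y, z], [wx, wy, wz], grip], ...]. A call has 1 to 10 rows; each row is the pose to reach, as a shift and turn from the pose commanded when the call began, along the tool's axes at that moment; what a row does not reach only later rows make up. A row lasts 1/10 s, in which the tool goes at most 50 mm and 8.59 degrees, less where a joint would pass 70% of its speed; a pose out of reach is approached as far as the arm can. A call with a gripper value outside its range is refused whole. The fingers move at their own pace and stop on an object; "force" is the grip in N (left out, the last holds). Time passes only in rows, so rows that repeat a pose let the fingers close. It gives the time, the measured TCP pose, the force and the opening at its end, in the units of the state.
- r.get_state(): the state, without advancing time (a new reading comes with each control period).
- r.capture(name): name is "scene" or "top"; returns a dict with "color" (400x640x3 uint8, red, green, blue), "intrinsics" (3x3 intrinsics, pixels), "rvec" (rotation vector, rad) and "tvec" (3), from world to camera coordinates, as OpenCV has them. Camera axes: x right, y down, z forward; pixel columns grow to the right and rows downward; lengths in m; the calibration is good to about 2 mm. A picture is of the moment at which its call begins. There is no depth.
- r.close_job(): hands the job in, once; it reports no verdict.
The state is a dict: "time_s": time; "joints": joint angles; "qd": joint speeds; "joint_torque": joint torques, N m; "tcp_pos": TCP position; "eef_rot": TCP orientation; "contact_force": force on the tool from outside, world axes, zero at the start; "moment": the same for the moment, N m; "gripper_width": finger opening in m.
Only numpy, scipy, OpenCV 4.12 (cv2) and the standard library are available. Lean on these libraries where they do the work, as an engineer would, in place of code of your own. Each camera call takes 0.05 s, during which the arm holds its last target.

## Working session

There is one attempt and no reset: what is moved stays moved. The work goes in short steps, Python scripts to look and compute and a tool call to move; the robot and the scene stay as the last step left them, time stands still between calls to the robot, and variables do not carry over. Pictures are saved under pics/ and viewed, and the job is handed in when it is done.

Besides the shell and the picture viewer there is one more tool, called after "Call:" by a JSON object that holds its "fn" and its "kwargs", one argument or row to a line. step_arm: Moves the arm, as the interface text tells. Its arguments: {"type":"object","properties":{"increments":{"type":"array","items":{"type":"array"}},"force":{"type":"number"}},"required":["increments"]}

```bash
mkdir -p pics; ls; python3 - <<'E'
from plant import r
import cv2,json,numpy as np
s=r.get_state(); print(s, r.grip_depth)
for n in("scene","top"):
    c=r.capture(n); cv2.imwrite(f"pics/{n}0.png",c["color"][:,:,::-1]); print(n,c["intrinsics"].tolist(),c["rvec"],c["tvec"])
E
```

```text
pics
{'time_s': 0.0, 'joints': array([-6.07275468e+01,  2.05890586e+01,  6.32639971e-01, -1.88583704e-02,
       -7.01350527e+01, -1.65057399e+01]), 'qd': array([ 0.00182423, -0.08553684,  0.02295314, -0.03330922,  0.01371982,
       -0.05238784]), 'joint_torque': array([-2.35414765e-03, -5.82719207e+01,  2.93051201e+01,  6.99707866e+00,
        7.05183222e-03, -1.63949671e-04]), 'tcp_pos': array([ 0.14900523, -0.65784284,  0.22564486]), 'eef_rot': array([ 1.79907261e+02, -8.99281682e-03, -1.67239702e+02]), 'contact_force': array([ 0.06226359, -0.22539317, -0.77780975]), 'moment': array([ 0.01007718, -0.05300466,  0.00565538]), 'gripper_width': 0.08809554705067861} 0.0188
scene [[426.0353798883592, 0.0, 307.1753134994554], [0.0, 426.0353798883592, 201.94683555556585], [0.0, 0.0, 1.0]] [ 0.77357007  2.49404604 -1.18530114] [ 0.41475878 -0.21368547  1.41295875]
top [[406.38936460078384, 0.0, 319.4372356916002], [0.0, 406.38936460078384, 193.9910805421699], [0.0, 0.0, 1.0]] [ 2.13004949 -2.18578327  0.14631867] [0.12067513 0.61074106 0.94278019]
```

View pics/scene0.png

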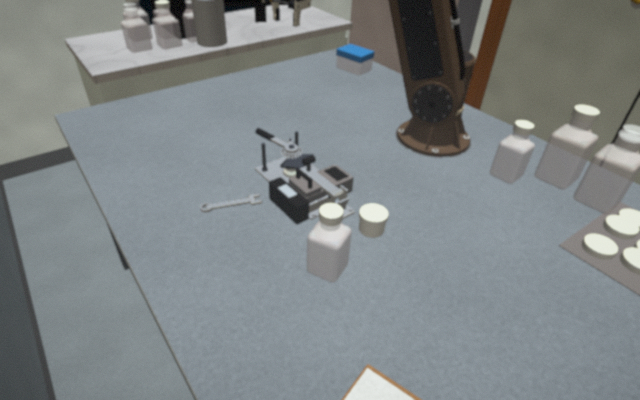

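View pics/top0.png

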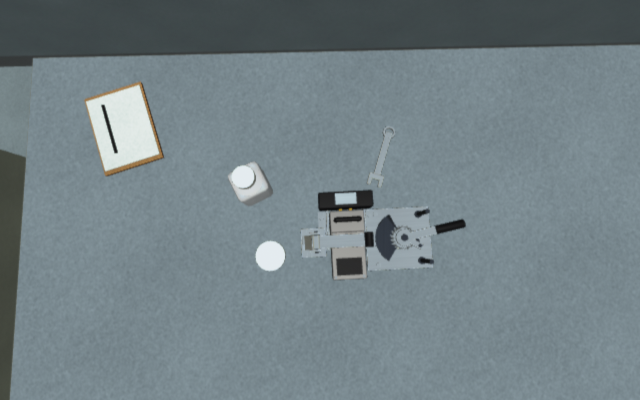

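```bash
cat > h.py <<'E'
import cv2,numpy as np
from plant import r
def cam(n):
    c=r.capture(n); R=cv2.Rodrigues(c["rvec"])[0]
    return dict(K=c["intrinsics"],rv=c["rvec"],t=c["tvec"],R=R,img=c["color"][:,:,::-1].copy(),C=-R.T@c["tvec"])
def proj(c,P): return cv2.projectPoints(np.array(P,float).reshape(-1,3),c["rv"],c["t"],c["K"],None)[0].reshape(-1,2)
def ray(c,uv,z):
    d=c["R"].T@np.linalg.inv(c["K"])@np.array([uv[0],uv[1],1.]); return c["C"]+d*(z-c["C"][2])/d[2]
def tri(a,ua,b,ub):
    P=[x["K"]@np.c_[x["R"],x["t"]] for x in(a,b)]
    X=cv2.triangulatePoints(P[0],P[1],np.array(ua,float).reshape(2,1),np.array(ub,float).reshape(2,1)); return (X[:3]/X[3]).ravel()
def crop(c,x0,y0,w,h,s,name): cv2.imwrite(name,cv2.resize(c["img"][y0:y0+h,x0:x0+w],None,fx=s,fy=s,interpolation=cv2.INTER_CUBIC))
E
python3 - <<'E'
from h import *
a=cam("top");b=cam("scene")
print(a["C"],b["C"])
crop(a,290,170,190,125,4,"pics/t1.png"); crop(b,190,115,200,140,4,"pics/s1.png")
for p in [(320,200),(0,0),(640,0),(640,400)]: print(p,ray(a,p,0))
E
```

```text
[0.48784143 0.11316278 1.01272235] [1.0561766  0.76797526 0.71333284]
(320, 200) [0.6034706  0.10351728 0.        ]
(0, 0) [1.16184938 0.94244834 0.        ]
(640, 0) [ 1.12271391 -0.77125998  0.        ]
(640, 400) [ 0.10778953 -0.64121418  0.        ]
```

View pics/t1.png

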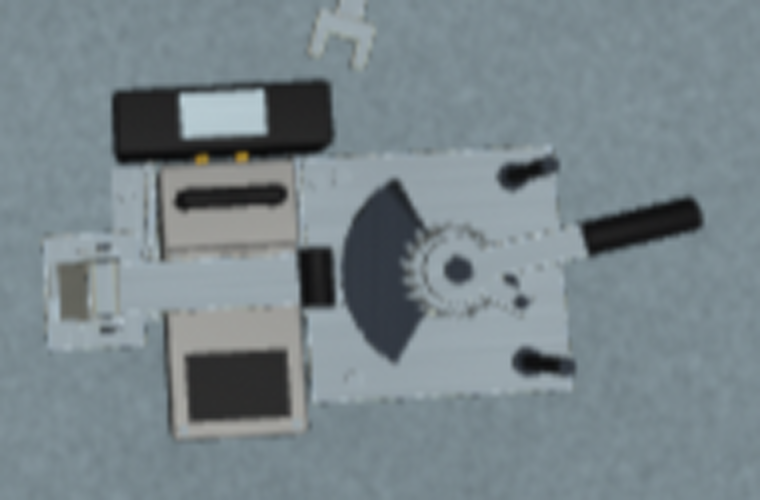

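View pics/s1.png

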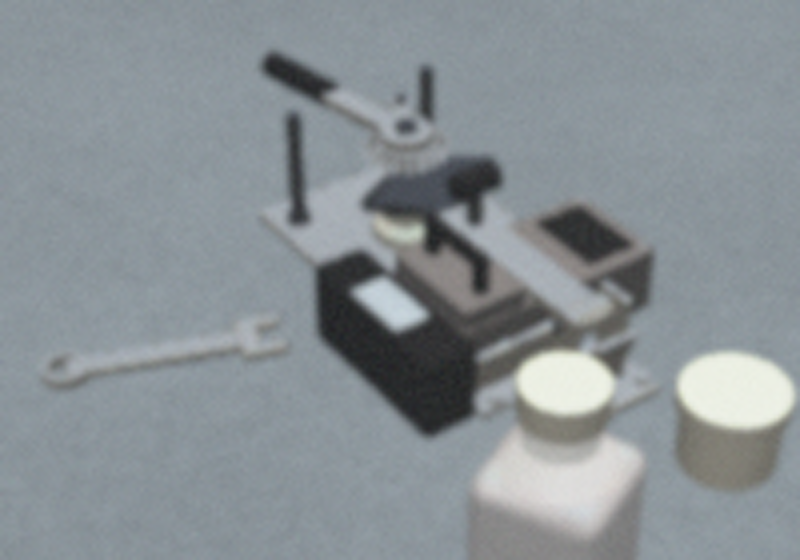

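```bash
cat > fit.py <<'E'
from h import *
from scipy.optimize import least_squares
a=cam("top");b=cam("scene")
T=lambda x,y:np.array([290+(x+.5)/4-.5,170+(y+.5)/4-.5])
S=lambda x,y:np.array([190+(x+.5)/4-.5,115+(y+.5)/4-.5])
obs=[("spin",a,T(458,269),(0,-.125,.096)),("spin",b,S(405,126),(0,-.125,.096)),
("tgrip",a,T(317,277),(0,-.045,.091)),("tgrip",b,S(474,178),(0,-.045,.091)),
("foot",a,T(563,267.5),(0,-.208,.006)),
("handle",a,T(232,196),(.048,0,.090)),("handle",b,S(458,232),(.048,0,.090)),
("pfl",a,T(173,436),(-.09,.04,.05)),("pfr",a,T(305,432),(-.09,-.04,.05)),
("pfl",b,S(652,252),(-.09,.04,.05)),("pfr",b,S(580,203),(-.09,-.04,.05)),
("postB",a,T(556,162),(.057,-.181,.095)),("postF",a,T(573,367),(-.057,-.181,.095)),
("postB",b,S(293,115),(.057,-.181,.095)),("postF",b,S(427,70),(-.057,-.181,.095))]
def W(p,q):
    c,s=np.cos(p[2]),np.sin(p[2]); q=np.array(q); return np.array([p[0]+c*q[0]-s*q[1],p[1]+s*q[0]+c*q[1],q[2]])
def res(p): return np.concatenate([proj(c,W(p,q))[0]-u for _,c,u,q in obs])
if __name__=="__main__":
    f=least_squares(res,[.5,0,0],loss="soft_l1"); print(f.x,np.degrees(f.x[2]))
    for (n,_,_,_),e in zip(obs,res(f.x).reshape(-1,2)): print(n,e.round(2))
    p=f.x
    print("tri spin",tri(a,T(458,269),b,S(405,126)),W(p,(0,-.125,.096)))
    print("tri tgrip",tri(a,T(317,277),b,S(474,178)),W(p,(0,-.045,.091)))
    print("tri handle",tri(a,T(232,196),b,S(458,232)),W(p,(.048,0,.088)))
    print("tri leverend",tri(a,T(698,212),b,S(272,65)))
    e=ray(a,T(698,212),.087); d=e-W(p,(0,-.125,.087)); print("lever len",np.hypot(*d[:2]),"ang",np.arctan2(d[1],d[0])-p[2]+np.pi/2+.6)
    for n,uv,z in [("bottlecap",(243,176),.17),("bottle",(250,185),.08),("jar",(270,256),.056)]: print(n,ray(a,uv,z))
    np.save("dock.npy",p)
E
python3 fit.py
```

```text
[0.50221563 0.04146957 0.0162618 ] 0.9317322548866058
spin [0.55 0.03]
spin [ 0.05 -0.73]
tgrip [-0.02 -0.41]
tgrip [-0.24  0.96]
foot [ 0.05 -0.17]
handle [ 0.2  -0.53]
handle [-1.17  1.76]
pfl [-0.46  0.62]
pfr [0.86 0.12]
pfl [ 0.69 -0.76]
pfr [ 0.05 -2.19]
postB [-1.18  0.5 ]
postF [-1.52  0.12]
postB [-0.21 -0.34]
postF [-0.03 -0.57]
tri spin [ 0.50457275 -0.08286646  0.09403958] [ 0.50424826 -0.08351391  0.096     ]
tri tgrip [ 0.5021382  -0.00330698  0.09381559] [ 0.50294738 -0.00352448  0.091     ]
tri handle [0.54819397 0.04352382 0.09547774] [0.55020928 0.0422501  0.088     ]
tri leverend [ 0.53218881 -0.22280963  0.08467788]
lever len 0.142310945568027 ang 0.7888136009023984
bottlecap [0.63892594 0.26552622 0.17      ]
bottle [0.63348081 0.26563014 0.08      ]
jar [0.4689793  0.22379055 0.056     ]
```

```bash
cat > pl.py <<'E'
import numpy as np,sys
from plant import r
from scipy.spatial.transform import Rotation as Ro
p=np.load("dock.npy"); yd=np.degrees(p[2])
def W(q):
    c,s=np.cos(p[2]),np.sin(p[2]); return np.array([p[0]+c*q[0]-s*q[1],p[1]+s*q[0]+c*q[1],q[2]])
def rows(targets):
    "targets: list of (xyz,(roll,pitch,yaw),grip)"
    s=r.get_state(); R0=Ro.from_euler("xyz",s["eef_rot"],degrees=True)
    print("t",round(s["time_s"],2),"pos",s["tcp_pos"].round(4),"rpy",s["eef_rot"].round(2),"F",s["contact_force"].round(1),"w",round(s["gripper_width"],4),"j",s["joints"].round(0))
    out=[]
    for x,e,g in targets:
        d=R0.inv().apply(np.array(x)-s["tcp_pos"]); w=(R0.inv()*Ro.from_euler("xyz",e,degrees=True)).as_rotvec()
        out.append([d.round(3).tolist(),w.round(3).tolist(),g])
    print(str(out).replace(" ",""))
def lev(phi,rr=.12,z=.07,g=.55):
    a=p[2]-np.pi/2+phi-.6; c=W((0,-.125,0))
    return (c[0]+rr*np.cos(a),c[1]+rr*np.sin(a),z),(180,0,np.degrees(a)),g
E
python3 - <<'E'
from pl import *
rows([lev(.79,z=.2),lev(.79,z=.07)])
E
```

```text
t 0.3 pos [ 0.1491 -0.6582  0.2262] rpy [ 1.7997e+02 -1.0000e-02 -1.6723e+02] F [ 0.1 -0.7  0.5] w 0.0877 j [-61.  21.   1.  -0. -70. -17.]
[[[-0.471,0.362,0.026],[0.001,0.0,-1.554],0.55],[[-0.471,0.362,0.156],[0.001,0.0,-1.554],0.55]]
```

Call:
{"fn": "step_arm", "kwargs": {
  "increments": [
    [[-0.471,0.362,0.02],[0,0,-1.554],0.55],
    [[-0.471,0.362,0.02],[0,0,-1.554],0.55],
    [[-0.471,0.362,0.02],[0,0,-1.554],0.55],
    [[-0.471,0.362,0.02],[0,0,-1.554],0.55],
    [[-0.471,0.362,0.02],[0,0,-1.554],0.55],
    [[-0.471,0.362,0.02],[0,0,-1.554],0.55],
    [[-0.471,0.362,0.02],[0,0,-1.554],0.55],
    [[-0.471,0.362,0.02],[0,0,-1.554],0.55],
    [[-0.471,0.362,0.02],[0,0,-1.554],0.55],
    [[-0.471,0.362,0.02],[0,0,-1.554],0.55]
  ],
  "force": 15
}}

```text
time_s: 1.3
tcp_pos: [0.4693, -0.2719, 0.2101]
eef_rot: [-180.0, -0.0, -80.9]
contact_force: [1.5, -0.4, 0.1]
gripper_width: 0.0394
```

```bash
python3 - <<'E'
from pl import *
rows([lev(.79,z=.16)])
E
```

```text
t 1.3 pos [ 0.4693 -0.2719  0.2101] rpy [-1.7995e+02 -2.0000e-02 -8.0930e+01] F [ 1.5 -0.4  0.1] w 0.0394 j [ -9.   9. -18.   0. -64.  18.]
[[[-0.061,-0.07,0.05],[-0.001,-0.0,-0.048],0.55]]
```

Call:
{"fn": "step_arm", "kwargs": {
  "increments": [
    [[-0.03,-0.035,0.02],[0,0,-0.024],0.55],
    [[-0.061,-0.07,0.05],[0,0,-0.048],0.55],
    [[-0.061,-0.07,0.05],[0,0,-0.048],0.55],
    [[-0.061,-0.07,0.05],[0,0,-0.048],0.55]
  ]
}}

```text
time_s: 1.7
tcp_pos: [0.5283, -0.2018, 0.1586]
eef_rot: [179.9, 0.0, -78.4]
contact_force: [-0.5, -0.4, -0.1]
gripper_width: 0.0392
```

```bash
python3 - <<'E'
from pl import *
rows([lev(.79,z=.11),lev(.79,z=.072)])
a=cam("top") if 0 else None
from h import *
a=cam("top");b=cam("scene")
crop(a,330,130,190,140,4,"pics/t2.png"); crop(b,190,55,200,140,4,"pics/s2.png")
E
```

```text
t 1.7 pos [ 0.5283 -0.2018  0.1586] rpy [ 1.7987e+02  3.0000e-02 -7.8420e+01] F [-0.5 -0.4 -0.1] w 0.0392 j [ -1.  14. -19.   0. -58.  13.]
[[[-0.001,-0.001,0.049],[0.002,0.001,-0.004],0.55],[[-0.001,-0.001,0.087],[0.002,0.001,-0.004],0.55]]
```

View pics/t2.png

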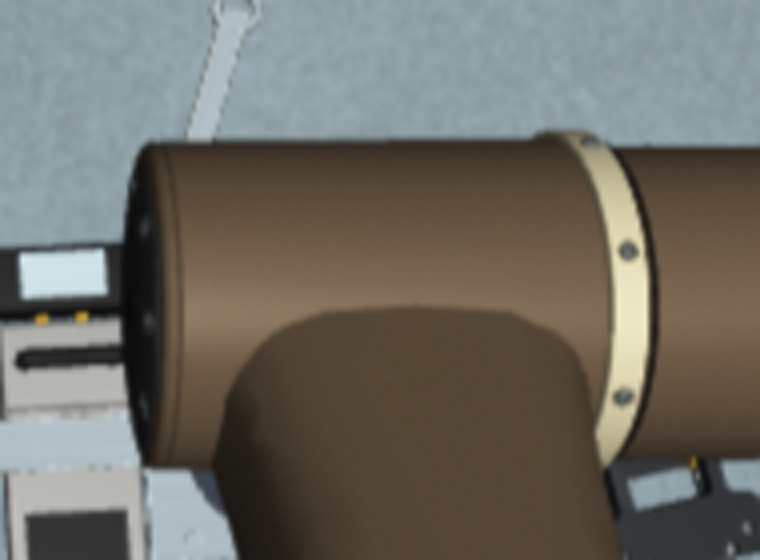

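View pics/s2.png

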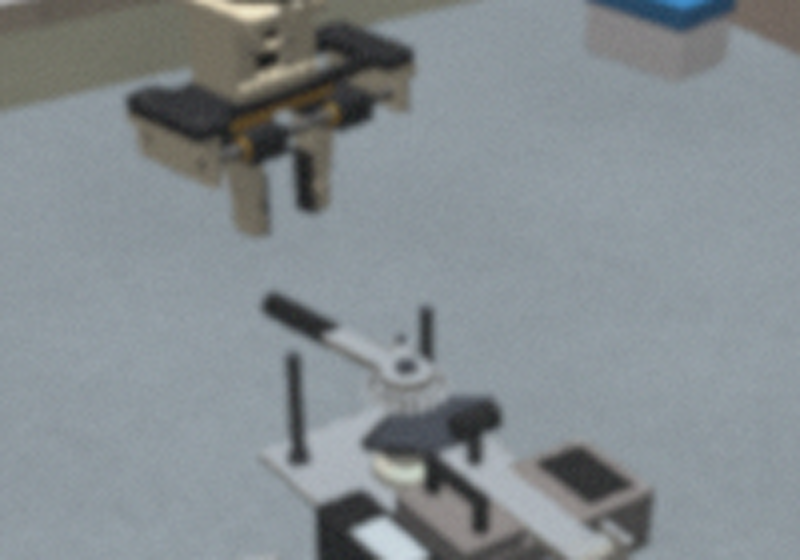

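Call:
{"fn": "step_arm", "kwargs": {
  "increments": [
    [[0,-0.001,0.03],[0,0,0],0.55],
    [[0,-0.001,0.06],[0,0,0],0.55],
    [[0,-0.001,0.085],[0,0,0],0.55],
    [[0,-0.001,0.085],[0,0,0],0.55]
  ]
}}

```text
time_s: 2.2
tcp_pos: [0.5266, -0.2037, 0.0728]
eef_rot: [179.8, 0.1, -78.7]
contact_force: [0.3, -0.1, 0.3]
gripper_width: 0.0394
```

```bash
python3 - <<'E'
from pl import *
rows([lev(x,z=.073) for x in (.72,.62,.52,.42,.32,.22,.12,.04,0.0,0.0)])
from h import *
b=cam("scene")
crop(b,190,75,200,140,4,"pics/s3.png")
E
```

```text
t 2.2 pos [ 0.5266 -0.2037  0.0728] rpy [ 1.7977e+02  8.0000e-02 -7.8690e+01] F [ 0.3 -0.1  0.3] w 0.0394 j [ -1.  19. -24.  -0. -47.  13.]
[[[-0.002,0.006,-0.0],[0.004,0.001,0.061],0.55],[[-0.004,0.018,-0.0],[0.004,0.001,0.161],0.55],[[-0.006,0.029,-0.0],[0.004,0.001,0.261],0.55],[[-0.01,0.041,-0.0],[0.004,0.001,0.361],0.55],[[-0.015,0.052,-0.0],[0.004,0.001,0.461],0.55],[[-0.021,0.062,0.0],[0.004,0.0,0.561],0.55],[[-0.028,0.072,0.0],[0.004,0.0,0.661],0.55],[[-0.034,0.079,0.0],[0.004,-0.0,0.741],0.55],[[-0.037,0.083,0.0],[0.004,-0.0,0.781],0.55],[[-0.037,0.083,0.0],[0.004,-0.0,0.781],0.55]]
```

View pics/s3.png

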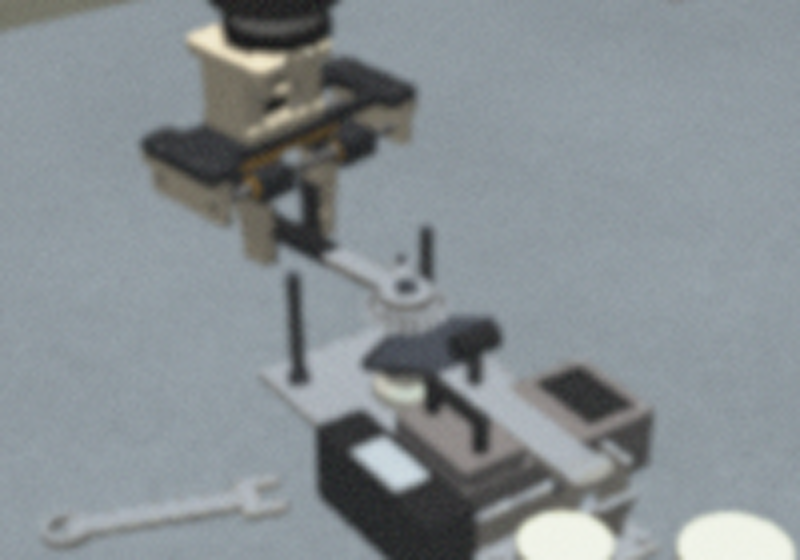

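Call:
{"fn": "step_arm", "kwargs": {
  "increments": [
    [[-0.002,0.006,0],[0.004,0,0.06],0.66],
    [[-0.004,0.018,0],[0.004,0,0.16],0.66],
    [[-0.006,0.029,0],[0.004,0,0.26],0.66],
    [[-0.01,0.041,0],[0.004,0,0.36],0.66],
    [[-0.015,0.052,0],[0.004,0,0.46],0.66],
    [[-0.021,0.062,0],[0.004,0,0.56],0.66],
    [[-0.028,0.072,0],[0.004,0,0.66],0.66],
    [[-0.034,0.079,0],[0.004,0,0.74],0.66],
    [[-0.037,0.083,0],[0.004,0,0.78],0.66],
    [[-0.037,0.083,0],[0.004,0,0.78],0.66]
  ]
}}

```text
time_s: 3.25
tcp_pos: [0.4414, -0.1833, 0.0771]
eef_rot: [-179.6, 0.2, -123.3]
contact_force: [-0.3, 0.3, 0.7]
gripper_width: 0.0299
```

```bash
python3 - <<'E'
from pl import *
rows([lev(x,z=.073) for x in (.1,.22,.34,.46,.58,.70,.82,.94,1.06,1.16)])
from h import *
b=cam("scene")
crop(b,190,75,200,140,4,"pics/s4.png")
E
```

```text
t 3.25 pos [ 0.4414 -0.1833  0.0771] rpy [-179.59    0.2  -123.28] F [-0.3  0.3  0.7] w 0.0299 j [  1.  11. -35.   0. -43. -35.]
[[[0.001,-0.009,0.004],[-0.007,0.003,-0.097],0.55],[[-0.001,-0.024,0.004],[-0.007,0.003,-0.217],0.55],[[-0.005,-0.037,0.004],[-0.008,0.002,-0.337],0.55],[[-0.01,-0.051,0.005],[-0.008,0.002,-0.457],0.55],[[-0.017,-0.063,0.005],[-0.008,0.001,-0.577],0.55],[[-0.026,-0.075,0.005],[-0.008,0.001,-0.697],0.55],[[-0.036,-0.085,0.005],[-0.008,0.0,-0.817],0.55],[[-0.047,-0.094,0.005],[-0.008,-0.0,-0.937],0.55],[[-0.059,-0.102,0.005],[-0.008,-0.001,-1.057],0.55],[[-0.07,-0.108,0.005],[-0.008,-0.001,-1.157],0.55]]
```

View pics/s4.png

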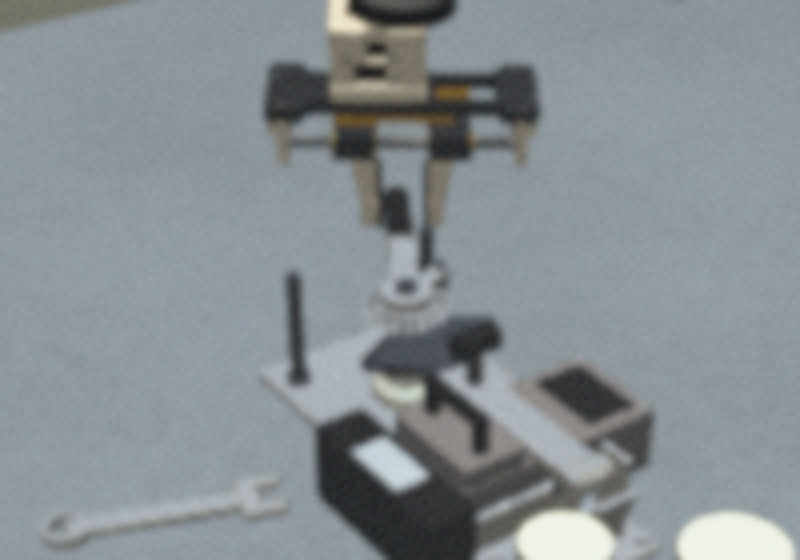

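Call:
{"fn": "step_arm", "kwargs": {
  "increments": [
    [[0.001,-0.009,0.002],[-0.005,0.002,-0.097],0.66],
    [[-0.001,-0.024,0.002],[-0.007,0.002,-0.217],0.66],
    [[-0.005,-0.037,0.003],[-0.007,0.002,-0.337],0.66],
    [[-0.01,-0.051,0.004],[-0.007,0.002,-0.457],0.66],
    [[-0.017,-0.063,0.004],[-0.007,0.001,-0.577],0.66],
    [[-0.026,-0.075,0.004],[-0.007,0,-0.697],0.66],
    [[-0.036,-0.085,0.004],[-0.007,0,-0.817],0.66],
    [[-0.047,-0.094,0.004],[-0.007,0,-0.937],0.66],
    [[-0.059,-0.102,0.004],[-0.007,0,-1.057],0.66],
    [[-0.07,-0.108,0.004],[-0.007,0,-1.157],0.66]
  ]
}}

```text
time_s: 4.3
tcp_pos: [0.5685, -0.1849, 0.0715]
eef_rot: [179.7, 0.1, -56.6]
contact_force: [-3.4, -4.2, -0.4]
gripper_width: 0.03
```

```bash
python3 - <<'E'
from pl import *
rows([lev(x,z=.073) for x in (1.2,1.24,1.24,1.24)])
from h import *
b=cam("scene")
crop(b,190,75,200,140,4,"pics/s5.png")
E
```

```text
t 4.3 pos [ 0.5685 -0.1849  0.0715] rpy [ 1.7968e+02  1.0000e-01 -5.6640e+01] F [-3.4 -4.2 -0.4] w 0.03 j [  1.  22. -20.   0. -49.  33.]
[[[-0.0,-0.006,-0.002],[0.006,0.002,-0.034],0.55],[[-0.0,-0.011,-0.002],[0.006,0.002,-0.074],0.55],[[-0.0,-0.011,-0.002],[0.006,0.002,-0.074],0.55],[[-0.0,-0.011,-0.002],[0.006,0.002,-0.074],0.55]]
```

View pics/s5.png

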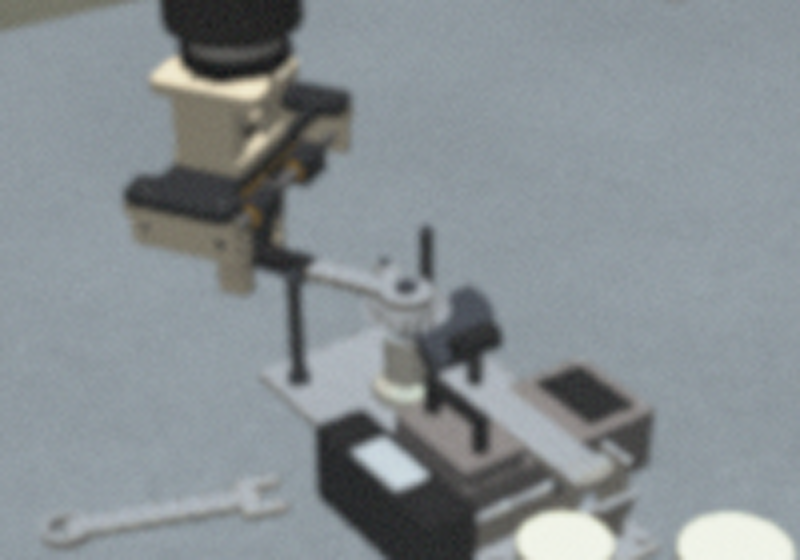

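```bash
python3 - <<'E'
from pl import *
rows([lev(x,z=.073) for x in (1.22,1.22,1.06,.92,.78,.64,.50,.36,.22,.08)])
E
```

```text
t 4.35 pos [ 0.5704 -0.184   0.0716] rpy [ 1.7976e+02  5.0000e-02 -5.6290e+01] F [ 0.3 -1.1  0. ] w 0.0299 j [  1.  22. -20.   0. -49.  33.]
[[[-0.0,-0.006,-0.001],[0.004,0.001,-0.048],0.55],[[-0.0,-0.006,-0.001],[0.004,0.001,-0.048],0.55],[[-0.001,0.013,-0.001],[0.004,0.001,0.112],0.55],[[-0.004,0.029,-0.001],[0.004,0.0,0.252],0.55],[[-0.009,0.045,-0.001],[0.004,-0.0,0.392],0.55],[[-0.017,0.06,-0.001],[0.004,-0.0,0.532],0.55],[[-0.026,0.074,-0.001],[0.004,-0.001,0.672],0.55],[[-0.038,0.086,-0.001],[0.004,-0.001,0.812],0.55],[[-0.051,0.097,-0.001],[0.004,-0.001,0.952],0.55],[[-0.065,0.106,-0.001],[0.004,-0.002,1.092],0.55]]
```

Call:
{"fn": "step_arm", "kwargs": {
  "increments": [
    [[0,-0.006,-0.001],[0.004,0,-0.048],0.66],
    [[0,-0.006,-0.001],[0.004,0,-0.048],0.66],
    [[-0.001,0.013,-0.001],[0.004,0,0.112],0.66],
    [[-0.004,0.029,-0.001],[0.004,0,0.252],0.66],
    [[-0.009,0.045,-0.001],[0.004,0,0.392],0.66],
    [[-0.017,0.06,-0.001],[0.004,0,0.532],0.66],
    [[-0.026,0.074,-0.001],[0.004,0,0.672],0.66],
    [[-0.038,0.086,-0.001],[0.004,0,0.812],0.66],
    [[-0.051,0.097,-0.001],[0.004,0,0.952],0.66],
    [[-0.065,0.106,-0.001],[0.004,0,1.092],0.66]
  ]
}}

```text
time_s: 5.35
tcp_pos: [0.4457, -0.1872, 0.0737]
eef_rot: [-179.8, 0.1, -120.0]
contact_force: [2.1, 0.2, -0.0]
gripper_width: 0.0292
```

```bash
python3 - <<'E'
from pl import *
rows([lev(x,z=.073) for x in (.02,0.,.12,.26,.4,.54,.68,.82,.96,1.1)])
from h import *
b=cam("scene")
crop(b,190,75,200,140,4,"pics/s6.png")
E
```

```text
t 5.35 pos [ 0.4457 -0.1872  0.0737] rpy [-1.7975e+02  9.0000e-02 -1.1996e+02] F [ 2.1  0.2 -0. ] w 0.0292 j [  1.  12. -35.   0. -43. -31.]
[[[0.001,0.006,0.001],[-0.004,0.002,0.041],0.55],[[0.001,0.008,0.001],[-0.004,0.002,0.061],0.55],[[0.001,-0.006,0.001],[-0.004,0.001,-0.059],0.55],[[-0.001,-0.023,0.001],[-0.004,0.001,-0.199],0.55],[[-0.006,-0.039,0.001],[-0.005,0.001,-0.339],0.55],[[-0.013,-0.054,0.001],[-0.005,0.0,-0.479],0.55],[[-0.021,-0.069,0.001],[-0.005,0.0,-0.619],0.55],[[-0.032,-0.082,0.001],[-0.005,-0.0,-0.759],0.55],[[-0.044,-0.093,0.001],[-0.005,-0.001,-0.899],0.55],[[-0.058,-0.102,0.001],[-0.005,-0.001,-1.039],0.55]]
```

View pics/s6.png

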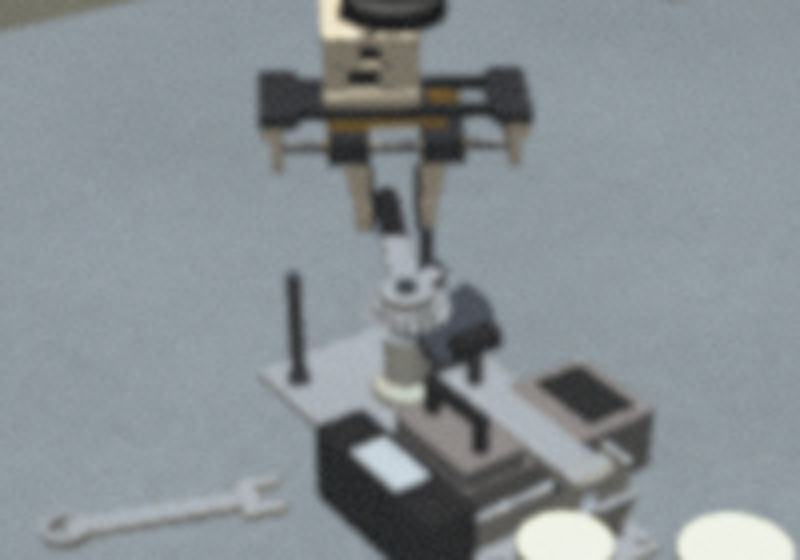

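The dog stayed in place on the back stroke (dark plate at about (470,310) in the crop), with the lever at the front. Second gripping stroke.

Call:
{"fn": "step_arm", "kwargs": {
  "increments": [
    [[0.001,0.006,0.001],[-0.004,0,0.041],0.66],
    [[0.001,0.008,0.001],[-0.004,0,0.061],0.66],
    [[0.001,-0.006,0.001],[-0.004,0,-0.059],0.66],
    [[-0.001,-0.023,0.001],[-0.004,0,-0.199],0.66],
    [[-0.006,-0.039,0.001],[-0.004,0,-0.339],0.66],
    [[-0.013,-0.054,0.001],[-0.004,0,-0.479],0.66],
    [[-0.021,-0.069,0.001],[-0.004,0,-0.619],0.66],
    [[-0.032,-0.082,0.001],[-0.004,0,-0.759],0.66],
    [[-0.044,-0.093,0.001],[-0.004,0,-0.899],0.66],
    [[-0.058,-0.102,0.001],[-0.004,0,-1.039],0.66]
  ]
}}

```text
time_s: 6.4
tcp_pos: [0.5616, -0.188, 0.0715]
eef_rot: [179.7, 0.1, -59.7]
contact_force: [-4.1, -6.6, 0.7]
gripper_width: 0.03
```

```bash
python3 - <<'E'
from pl import *
rows([lev(x,z=.073) for x in (1.16,1.22,1.22)])
E
```

```text
t 6.4 pos [ 0.5616 -0.188   0.0715] rpy [ 1.7967e+02  8.0000e-02 -5.9670e+01] F [-4.1 -6.6  0.7] w 0.03 j [  0.  21. -21.   0. -48.  30.]
[[[0.001,-0.009,-0.002],[0.006,0.001,-0.047],0.55],[[0.0,-0.016,-0.002],[0.006,0.002,-0.107],0.55],[[0.0,-0.016,-0.002],[0.006,0.002,-0.107],0.55]]
```

Call:
{"fn": "step_arm", "kwargs": {
  "increments": [
    [[0.001,-0.009,-0.001],[0.004,0,-0.047],0.66],
    [[0,-0.016,-0.001],[0.004,0,-0.107],0.66],
    [[0,-0.016,-0.001],[0.004,0,-0.107],0.66]
  ]
}}

```text
time_s: 6.7
tcp_pos: [0.576, -0.1791, 0.0721]
eef_rot: [180.0, 0.1, -53.8]
contact_force: [-2.5, -3.7, -2.2]
gripper_width: 0.0301
```

```bash
python3 - <<'E'
from pl import *
rows([lev(1.12,z=.073),lev(1.12,z=.15),lev(1.12,z=.25)])
from h import *
b=cam("scene")
crop(b,190,75,200,140,4,"pics/s7.png")
E
```

```text
t 6.7 pos [ 0.576  -0.1791  0.0721] rpy [ 1.7998e+02  9.0000e-02 -5.3760e+01] F [-2.5 -3.7 -2.2] w 0.0301 j [  1.  22. -19.  -0. -49.  35.]
[[[-0.0,0.013,-0.001],[0.0,0.002,0.096],0.55],[[-0.0,0.013,-0.078],[0.0,0.002,0.096],0.55],[[-0.0,0.013,-0.178],[0.0,0.002,0.096],0.55]]
```

View pics/s7.png

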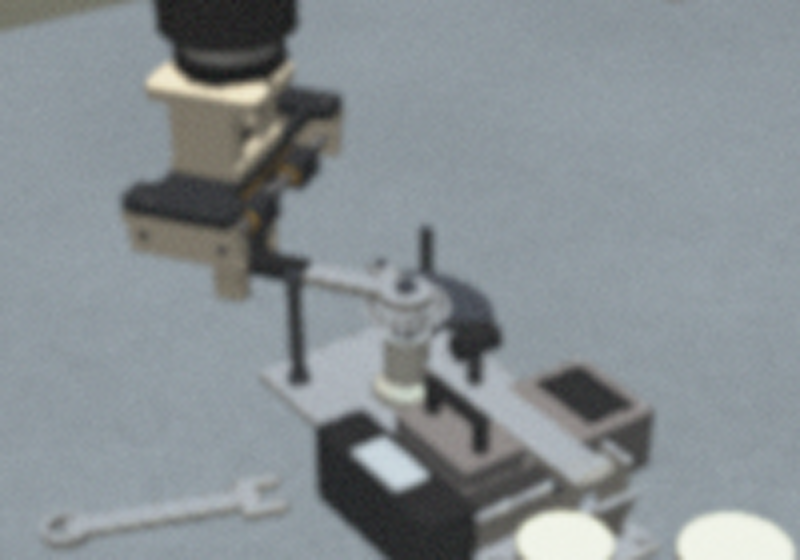

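```bash
cat > dog.py <<'E'
from h import *
from pl import W
import sys
def ov(b,ang,x0,y0,w,h,s,col=(0,255,0)):
    im=cv2.resize(b["img"][y0:y0+h,x0:x0+w],None,fx=s,fy=s,interpolation=cv2.INTER_CUBIC)
    for z in(.0605,.0695):
        a=np.linspace(-np.pi/3,np.pi/3,25)+ang+np.pi/2
        P=[W((0,-.125,z))]+[W((.062*np.cos(t),-.125+.062*np.sin(t),z)) for t in a]
        q=(proj(b,P)-[x0,y0]+.5)*s-.5
        cv2.polylines(im,[q.round().astype(int)],True,col,1)
    return im
E
python3 - <<'E'
from dog import *
b=cam("scene")
ims=[ov(b,a,270,135,60,45,6) for a in (1.3,1.5,1.7,1.9)]
cv2.imwrite("pics/dog1.png",np.vstack([np.hstack(ims[:2]),np.hstack(ims[2:])]))
E
```

```text
(no output)
```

View pics/dog1.png

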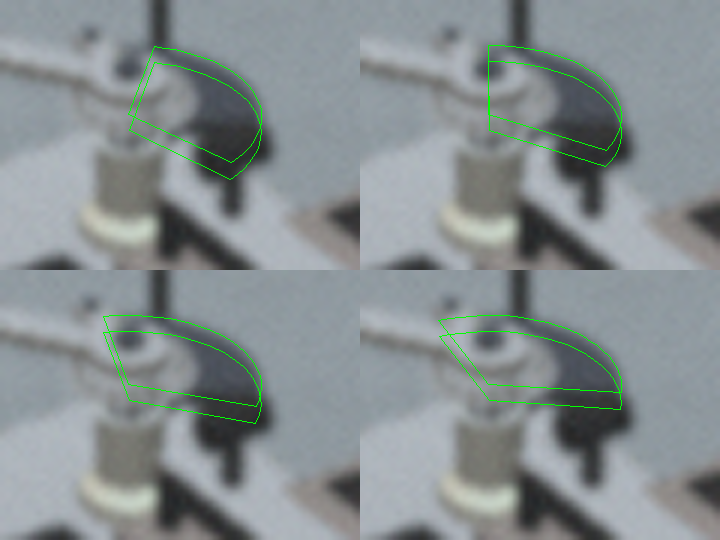

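```bash
python3 - <<'E'
from dog import *
b=cam("scene")
ims=[ov(b,a,285,140,40,30,9) for a in (1.35,1.5,1.65)]
raw=cv2.resize(b["img"][140:170,285:325],None,fx=9,fy=9,interpolation=cv2.INTER_CUBIC)
o=np.vstack([np.hstack([raw,ims[0]]),np.hstack(ims[1:])])
o=cv2.convertScaleAbs(o,alpha=1.5,beta=0)
cv2.imwrite("pics/dog2.png",o)
E
```

```text
(no output)
```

View pics/dog2.png

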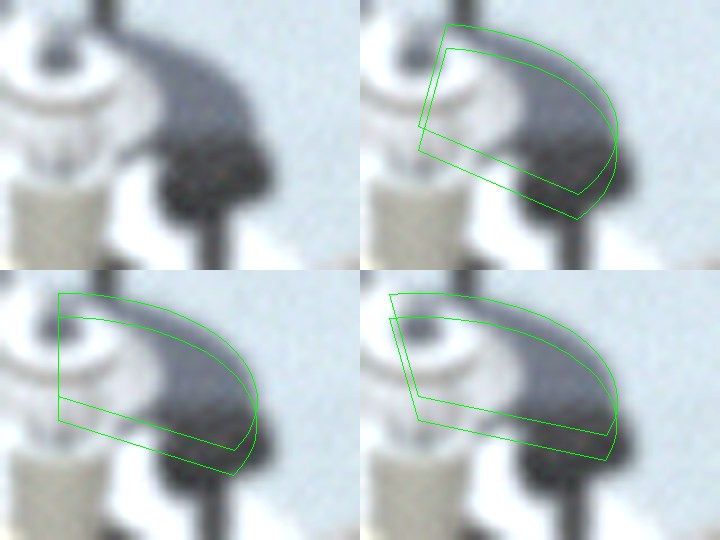

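```bash
python3 - <<'E'
from pl import *
rows([lev(x,z=.073) for x in (1.06,.92,.78,.64,.52,.5,.64,.78,.92,1.06)])
E
```

```text
t 6.85 pos [ 0.5756 -0.1791  0.0724] rpy [-1.7997e+02  8.0000e-02 -5.3940e+01] F [-1.6 -3.2 -2.1] w 0.0298 j [  1.  22. -19.  -0. -49.  35.]
[[[-0.001,0.02,-0.001],[-0.0,0.001,0.153],0.55],[[-0.004,0.036,-0.001],[-0.0,0.002,0.293],0.55],[[-0.01,0.052,-0.001],[-0.0,0.002,0.433],0.55],[[-0.018,0.066,-0.001],[-0.0,0.002,0.573],0.55],[[-0.027,0.078,-0.001],[-0.0,0.002,0.693],0.55],[[-0.028,0.08,-0.001],[-0.0,0.002,0.713],0.55],[[-0.018,0.066,-0.001],[-0.0,0.002,0.573],0.55],[[-0.01,0.052,-0.001],[-0.0,0.002,0.433],0.55],[[-0.004,0.036,-0.001],[-0.0,0.002,0.293],0.55],[[-0.001,0.02,-0.001],[-0.0,0.001,0.153],0.55]]
```

Call:
{"fn": "step_arm", "kwargs": {
  "increments": [
    [[-0.001,0.02,-0.001],[0,0,0.153],0.66],
    [[-0.004,0.036,-0.001],[0,0,0.293],0.66],
    [[-0.01,0.052,-0.001],[0,0,0.433],0.66],
    [[-0.018,0.066,-0.001],[0,0,0.573],0.66],
    [[-0.027,0.078,-0.001],[0,0,0.693],0.66],
    [[-0.028,0.08,-0.001],[0,0,0.713],0.66],
    [[-0.018,0.066,-0.001],[0,0,0.573],0.66],
    [[-0.01,0.052,-0.001],[0,0,0.433],0.66],
    [[-0.004,0.036,-0.001],[0,0,0.293],0.66],
    [[-0.001,0.02,-0.001],[0,0,0.153],0.66]
  ]
}}

```text
time_s: 7.85
tcp_pos: [0.5592, -0.1901, 0.0737]
eef_rot: [179.9, 0.1, -62.2]
contact_force: [-4.2, -4.3, 1.5]
gripper_width: 0.0301
```

```bash
python3 - <<'E'
from pl import *
from dog import *
b=cam("scene")
ims=[ov(b,a,285,140,40,30,9) for a in (1.6,1.8,2.0)]
raw=cv2.resize(b["img"][140:170,285:325],None,fx=9,fy=9,interpolation=cv2.INTER_CUBIC)
o=np.vstack([np.hstack([raw,ims[0]]),np.hstack(ims[1:])])
o=cv2.convertScaleAbs(o,alpha=1.5,beta=0)
cv2.imwrite("pics/dog3.png",o)
rows([lev(x,z=.073) for x in (1.14,1.19)])
E
```

```text
t 7.9 pos [ 0.5619 -0.1892  0.0738] rpy [-1.7994e+02  3.0000e-02 -6.1620e+01] F [ 0.4 -0.   1.5] w 0.0293 j [  0.  21. -21.  -0. -48.  28.]
[[[-0.001,-0.007,0.001],[-0.001,0.0,-0.061],0.55],[[-0.001,-0.013,0.001],[-0.001,0.0,-0.111],0.55]]
```

View pics/dog3.png

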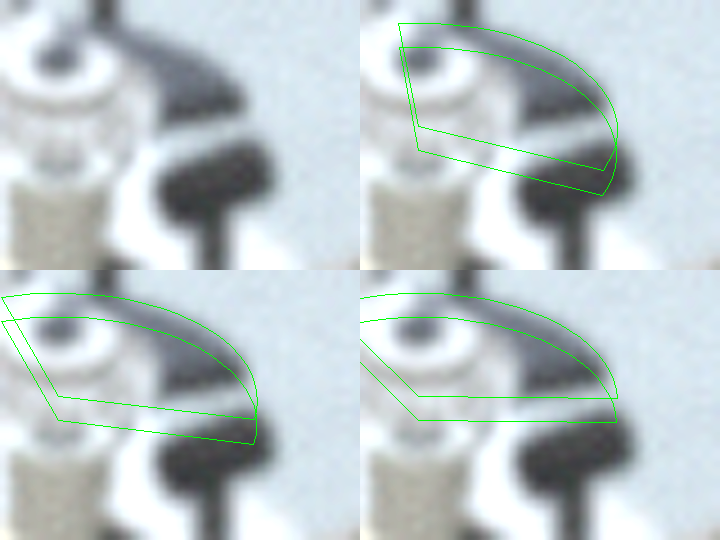

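```bash
cat >> pl.py <<'E'
def bar(th,al,g,off=.013,dz=0):
    b=np.arctan2(.036,.12)+th; rad=np.hypot(.12,.036)
    P=W((0,.075-rad*np.cos(b),.055+rad*np.sin(b)))
    R=Ro.from_euler("xyz",(180,0,yd-90),degrees=True)*Ro.from_rotvec([0,al,0])
    P=P+R.apply([0,0,off-dz])
    return P,R.as_euler("xyz",degrees=True),g
E
python3 - <<'E'
from pl import *
s=r.get_state();P=s["tcp_pos"];e=s["eef_rot"]
rows([(P+[0,0,.05],e,.6),(P+[0,0,.09],e,.5),bar(0,0,.3,dz=.09),bar(0,0,.3,dz=.04)])
E
```

```text
t 7.9 pos [ 0.5619 -0.1892  0.0738] rpy [-1.7994e+02  3.0000e-02 -6.1620e+01] F [ 0.4 -0.   1.5] w 0.0293 j [  0.  21. -21.  -0. -48.  28.]
[[[-0.0,-0.0,-0.05],[0.0,0.0,0.0],0.6],[[-0.0,-0.0,-0.09],[0.0,0.0,0.0],0.5],[[-0.191,-0.036,-0.094],[-0.001,0.001,0.479],0.3],[[-0.191,-0.036,-0.044],[-0.001,0.001,0.479],0.3]]
```

Call:
{"fn": "step_arm", "kwargs": {
  "increments": [
    [[0,0,-0.04],[0,0,0],0.66],
    [[0,0,-0.08],[0,0,0],0.6],
    [[-0.01,0,-0.1],[0,0,0.05],0.4],
    [[-0.055,-0.01,-0.1],[0,0,0.17],0.3],
    [[-0.1,-0.02,-0.1],[0,0,0.3],0.3],
    [[-0.145,-0.03,-0.1],[0,0,0.42],0.3],
    [[-0.191,-0.036,-0.1],[0,0,0.479],0.3],
    [[-0.191,-0.036,-0.095],[0,0,0.479],0.3],
    [[-0.191,-0.036,-0.09],[0,0,0.479],0.3]
  ]
}}

```text
time_s: 8.8
tcp_pos: [0.504, -0.0021, 0.1645]
eef_rot: [-179.8, 0.1, -89.9]
contact_force: [0.2, 0.3, -1.0]
gripper_width: 0.061
```

```bash
python3 - <<'E'
from pl import *
from dog import *
rows([bar(0,0,.3,dz=.04),bar(0,0,.3)])
b=cam("scene")
crop(b,190,75,200,140,4,"pics/s8.png")
a=cam("top")
crop(a,290,130,190,140,4,"pics/t8.png")
E
```

```text
t 8.8 pos [ 0.504  -0.0021  0.1645] rpy [-1.7983e+02  1.5000e-01 -8.9880e+01] F [ 0.2  0.3 -1. ] w 0.061 j [ 22.   7. -26.  -0. -57. -22.]
[[[0.002,0.001,0.046],[-0.003,0.003,-0.014],0.3],[[0.002,0.001,0.086],[-0.003,0.003,-0.014],0.3]]
```

View pics/s8.png

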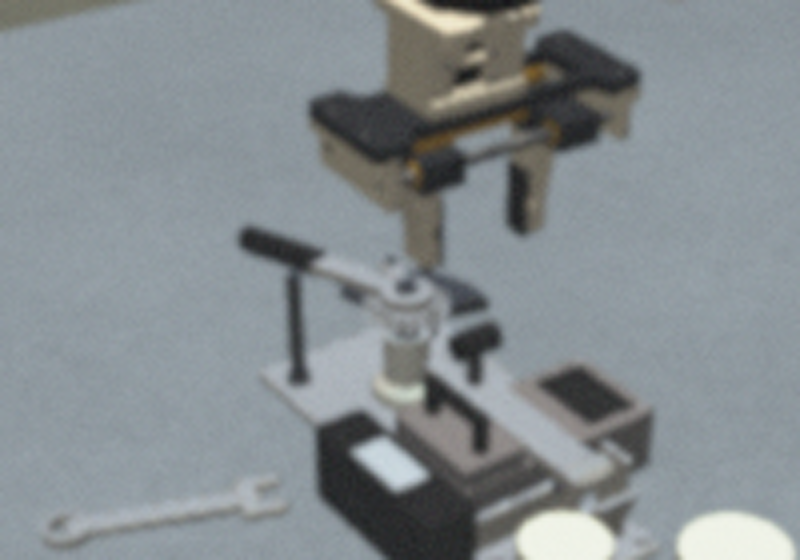

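View pics/t8.png

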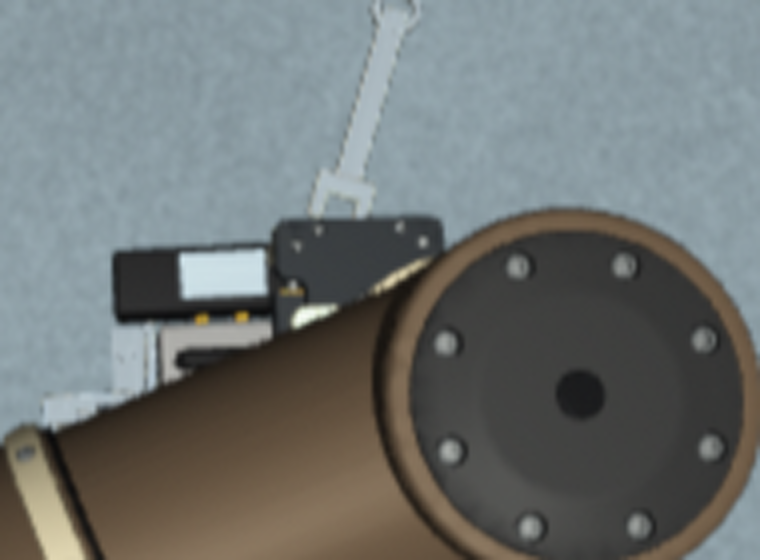

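Call:
{"fn": "step_arm", "kwargs": {
  "increments": [
    [[0.002,0.001,0.046],[-0.003,0.002,-0.014],0.3],
    [[0.002,0.001,0.086],[-0.003,0.002,-0.014],0.3],
    [[0.002,0.001,0.086],[-0.003,0.002,-0.014],0.3],
    [[0.002,0.001,0.086],[-0.003,0.002,-0.014],0.9],
    [[0.002,0.001,0.086],[-0.003,0.002,-0.014],0.9],
    [[0.002,0.001,0.086],[-0.003,0.002,-0.014],0.9],
    [[0.002,0.001,0.086],[-0.003,0.002,-0.014],0.9]
  ],
  "force": 12
}}

```text
time_s: 9.6
tcp_pos: [0.5028, -0.0054, 0.0793]
eef_rot: [179.9, 0.0, -89.3]
contact_force: [-12.0, 1.4, 8.2]
gripper_width: 0.035
```

```bash
python3 - <<'E'
from pl import *
rows([bar(t,.5*t,.9) for t in (.1,.22,.36,.5,.64,.78,.92,1.06,1.2,1.34)])
E
```

```text
t 9.6 pos [ 0.5028 -0.0054  0.0793] rpy [ 1.7994e+02  1.0000e-02 -8.9260e+01] F [-12.    1.4   8.2] w 0.035 j [ 22.  13. -32.  -0. -45. -21.]
[[[-0.005,-0.0,-0.011],[0.001,0.05,-0.003],0.9],[[-0.011,-0.0,-0.024],[0.001,0.11,-0.003],0.9],[[-0.02,-0.0,-0.039],[0.001,0.18,-0.003],0.9],[[-0.031,0.0,-0.052],[0.001,0.25,-0.003],0.9],[[-0.043,0.0,-0.064],[0.002,0.32,-0.003],0.9],[[-0.057,0.0,-0.074],[0.002,0.39,-0.003],0.9],[[-0.072,0.0,-0.081],[0.002,0.46,-0.003],0.9],[[-0.088,0.0,-0.087],[0.002,0.53,-0.003],0.9],[[-0.105,0.0,-0.09],[0.002,0.6,-0.003],0.9],[[-0.121,0.0,-0.091],[0.002,0.67,-0.003],0.9]]
```

Call:
{"fn": "step_arm", "kwargs": {
  "increments": [
    [[-0.003,0.001,-0.005],[0,0.025,0],0.9],
    [[-0.007,0.001,-0.016],[0,0.08,0],0.9],
    [[-0.014,0.001,-0.03],[0,0.14,0],0.9],
    [[-0.02,0.001,-0.039],[0,0.18,0],0.9],
    [[-0.031,0.001,-0.052],[0,0.25,0],0.9],
    [[-0.031,0.001,-0.052],[0,0.25,0],0.9]
  ]
}}

```text
time_s: 10.2
tcp_pos: [0.5013, 0.0255, 0.1321]
eef_rot: [179.9, -14.6, -89.1]
contact_force: [1.4, -10.7, 8.3]
gripper_width: 0.0337
```

```bash
python3 - <<'E'
from pl import *
from dog import *
rows([bar(t,.5*t,.9) for t in (.5,.64,.78,.92,1.06,1.2,1.34,1.48,1.6,1.68)])
b=cam("scene")
crop(b,190,75,200,140,4,"pics/s9.png")
E
```

```text
t 10.2 pos [0.5013 0.0255 0.1321] rpy [179.89 -14.63 -89.09] F [  1.4 -10.7   8.3] w 0.0337 j [ 35.  11. -34.  15. -55. -43.]
[[[0.0,-0.001,0.001],[0.002,-0.005,-0.0],0.9],[[-0.009,-0.001,-0.014],[0.002,0.065,-0.0],0.9],[[-0.02,-0.001,-0.027],[0.002,0.135,-0.0],0.9],[[-0.033,-0.001,-0.038],[0.002,0.205,-0.0],0.9],[[-0.047,-0.001,-0.047],[0.002,0.275,-0.0],0.9],[[-0.062,-0.001,-0.054],[0.002,0.345,0.0],0.9],[[-0.078,-0.001,-0.059],[0.002,0.415,0.0],0.9],[[-0.095,-0.001,-0.062],[0.002,0.485,0.0],0.9],[[-0.109,-0.001,-0.062],[0.002,0.545,0.0],0.9],[[-0.118,-0.001,-0.061],[0.002,0.585,0.0],0.9]]
```

View pics/s9.png

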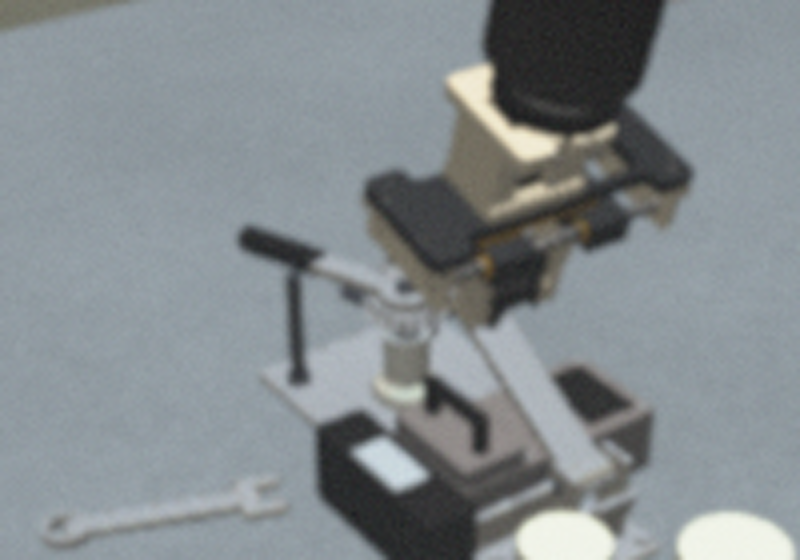

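Call:
{"fn": "step_arm", "kwargs": {
  "increments": [
    [[-0.008,0,-0.014],[0,0.065,0],0.9],
    [[-0.019,0,-0.027],[0,0.135,0],0.9],
    [[-0.031,0,-0.038],[0,0.205,0],0.9],
    [[-0.045,0,-0.047],[0,0.275,0],0.9],
    [[-0.06,0,-0.054],[0,0.345,0],0.9],
    [[-0.076,0,-0.059],[0,0.415,0],0.9],
    [[-0.076,0,-0.059],[0,0.415,0],0.9]
  ]
}}

```text
time_s: 10.95
tcp_pos: [0.4991, 0.1147, 0.1692]
eef_rot: [179.7, -38.5, -88.9]
contact_force: [-8.7, -0.5, 11.3]
gripper_width: 0.034
```

```bash
python3 - <<'E'
from pl import *
from dog import *
rows([bar(t,.5*t,.9) for t in (1.34,1.48,1.6,1.7)])
b=cam("scene")
crop(b,190,75,200,140,4,"pics/s10.png")
E
```

```text
t 10.95 pos [0.4991 0.1147 0.1692] rpy [179.65 -38.55 -88.95] F [-8.7 -0.5 11.3] w 0.034 j [ 52.  21. -27.  24. -75. -64.]
[[[-0.001,-0.002,-0.001],[0.005,-0.003,0.002],0.9],[[-0.015,-0.002,-0.01],[0.005,0.067,0.002],0.9],[[-0.028,-0.002,-0.017],[0.005,0.127,0.002],0.9],[[-0.039,-0.002,-0.02],[0.005,0.177,0.002],0.9]]
```

View pics/s10.png

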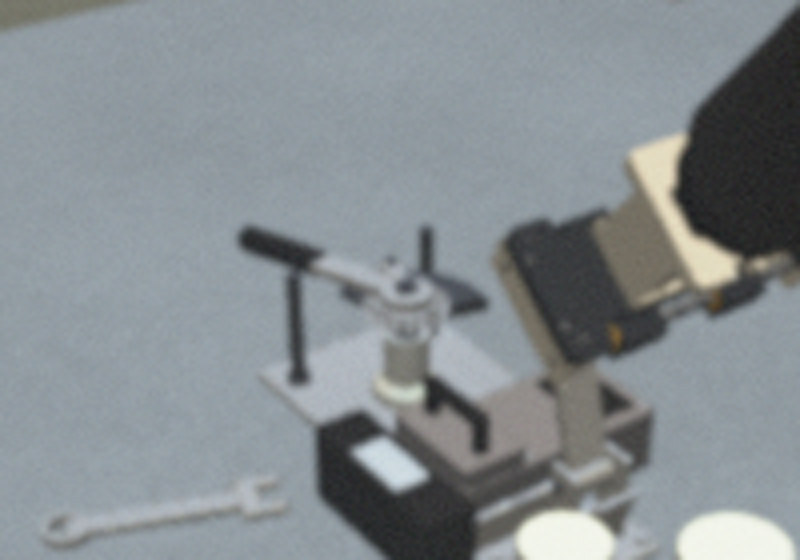

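```bash
python3 - <<'E'
from pl import *
rows([bar(t,.67,.9) for t in (1.34,1.44,1.54,1.64,1.7,1.76)])
for t in(1.34,1.7,1.76): print(bar(t,.67,0)[0])
E
```

```text
t 11.0 pos [0.4991 0.1142 0.1692] rpy [179.68 -38.38 -88.98] F [-8.2 -0.7  9.5] w 0.0339 j [ 52.  21. -27.  24. -75. -64.]
[[[-0.001,-0.002,-0.002],[0.005,0.0,0.001],0.9],[[-0.012,-0.002,-0.008],[0.005,0.0,0.001],0.9],[[-0.023,-0.002,-0.014],[0.005,0.0,0.001],0.9],[[-0.034,-0.002,-0.018],[0.005,0.0,0.001],0.9],[[-0.042,-0.002,-0.02],[0.005,0.0,0.001],0.9],[[-0.049,-0.002,-0.022],[0.005,0.0,0.001],0.9]]
[0.50100381 0.115982   0.16986356]
[0.50029538 0.15954241 0.15917169]
[0.50018537 0.16630702 0.15589807]
```

Call:
{"fn": "step_arm", "kwargs": {
  "increments": [
    [[-0.012,0,-0.008],[0,0,0],0.9],
    [[-0.023,0,-0.014],[0,0,0],0.9],
    [[-0.034,0,-0.018],[0,0,0],0.9],
    [[-0.042,0,-0.02],[0,0,0],0.9],
    [[-0.046,0,-0.021],[0,0,0],0.9]
  ]
}}

```text
time_s: 11.5
tcp_pos: [0.4979, 0.1629, 0.157]
eef_rot: [179.7, -38.2, -89.1]
contact_force: [-9.9, 0.7, 5.3]
gripper_width: 0.0338
```

```bash
python3 - <<'E'
from pl import *
from dog import *
rows([bar(1.74,.67,.9)])
b=cam("scene")
crop(b,190,75,200,140,4,"pics/s11.png")
E
```

```text
t 11.5 pos [0.4979 0.1629 0.157 ] rpy [179.69 -38.18 -89.12] F [-9.9  0.7  5.3] w 0.0338 j [ 55.  24. -24.  22. -76. -66.]
[[[-0.001,-0.002,-0.001],[0.006,0.004,-0.001],0.9]]
```

View pics/s11.png

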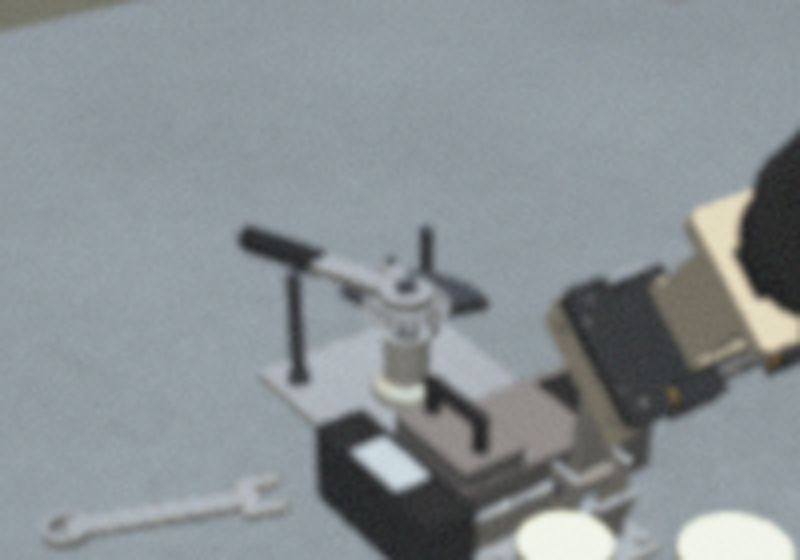

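Call:
{"fn": "step_arm", "kwargs": {
  "increments": [
    [[0,0,0],[0,0,0],0.3],
    [[0,0,0],[0,0,0],0.3],
    [[0,0,0],[0,0,0],0.3],
    [[0,0,-0.03],[0,0,0],0.3],
    [[0.01,0,-0.07],[0,0,0],0.3],
    [[0.04,0,-0.11],[0,0,0],0.3],
    [[0.06,0,-0.13],[0,0,0],0.3]
  ]
}}

```text
time_s: 12.25
tcp_pos: [0.5003, 0.1971, 0.2992]
eef_rot: [-180.0, -38.0, -89.2]
contact_force: [-0.0, -1.2, -0.2]
gripper_width: 0.0613
```

```bash
cat >> pl.py <<'E'
def han(x,z,g,dy=0): # handle pos in dock x, TCP z
    return W((x,dy,z)),(180,0,yd-90),g
E
python3 - <<'E'
from pl import *
from dog import *
rows([han(.048,.24,.6),han(.048,.071,.6)])
b=cam("scene")
crop(b,190,75,200,140,4,"pics/s12.png")
E
```

```text
t 12.25 pos [0.5003 0.1971 0.2992] rpy [-179.96  -37.98  -89.22] F [-0.  -1.2 -0.2] w 0.0613 j [ 57.  19. -11.  20. -93. -61.]
[[[0.086,-0.048,0.142],[0.0,-0.663,-0.002],0.6],[[-0.018,-0.048,0.276],[0.0,-0.663,-0.002],0.6]]
```

View pics/s12.png

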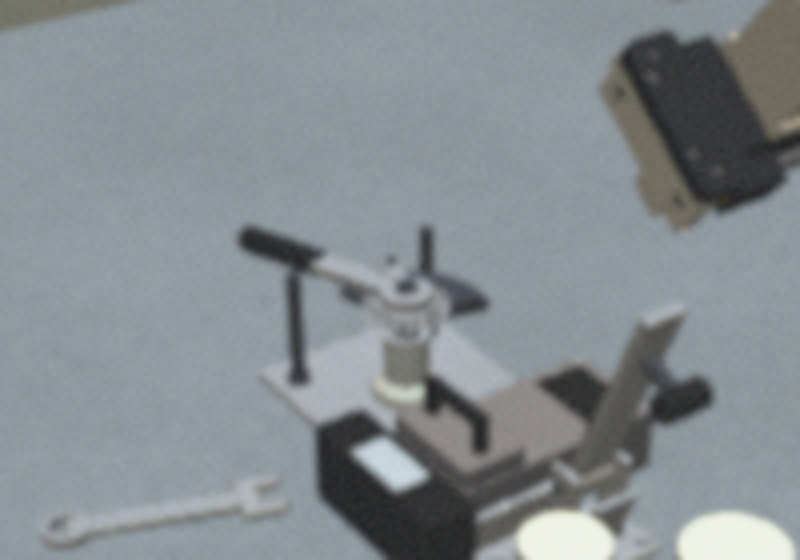

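Call:
{"fn": "step_arm", "kwargs": {
  "increments": [
    [[0.03,-0.012,0.03],[0,-0.13,0],0.6],
    [[0.06,-0.024,0.06],[0,-0.26,0],0.6],
    [[0.08,-0.036,0.1],[0,-0.4,0],0.6],
    [[0.086,-0.048,0.142],[0,-0.53,0],0.6],
    [[0.086,-0.048,0.142],[0,-0.663,-0.002],0.6],
    [[0.086,-0.048,0.142],[0,-0.663,-0.002],0.6],
    [[0.086,-0.048,0.142],[0,-0.663,-0.002],0.6]
  ]
}}

```text
time_s: 13.0
tcp_pos: [0.5497, 0.0398, 0.2376]
eef_rot: [179.9, -0.2, -89.3]
contact_force: [-0.7, -0.1, 0.1]
gripper_width: 0.0353
```

```bash
python3 - <<'E'
from pl import *
from dog import *
rows([han(.048,.14,.6),han(.048,.12,.6),han(.048,.071,.6)])
b=cam("scene")
crop(b,190,75,200,140,4,"pics/s13.png")
E
```

```text
t 13.0 pos [0.5497 0.0398 0.2376] rpy [179.9   -0.18 -89.33] F [-0.7 -0.1  0.1] w 0.0353 j [ 25.   9. -14.   0. -68. -24.]
[[[-0.003,-0.001,0.098],[0.002,-0.003,-0.005],0.6],[[-0.003,-0.001,0.118],[0.002,-0.003,-0.005],0.6],[[-0.003,-0.001,0.167],[0.002,-0.003,-0.005],0.6]]
```

View pics/s13.png

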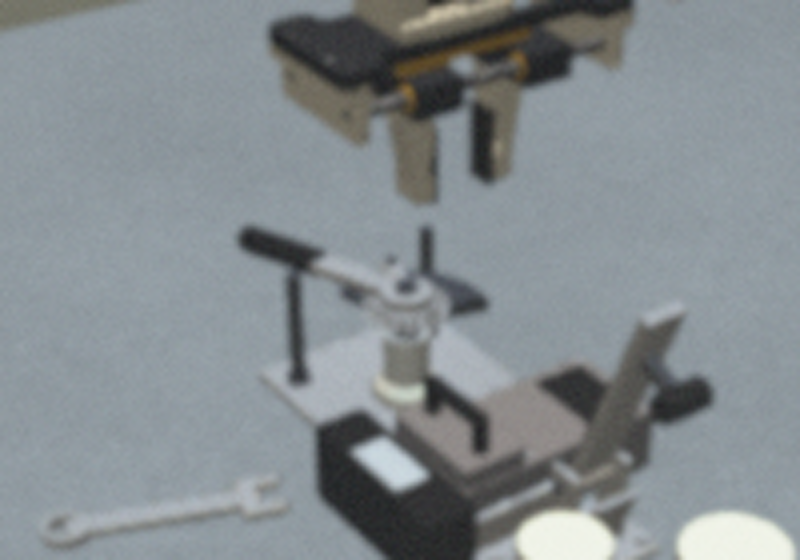

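Call:
{"fn": "step_arm", "kwargs": {
  "increments": [
    [[-0.002,0,0.05],[0,0,0],0.6],
    [[-0.002,0,0.098],[0,0,-0.005],0.6],
    [[-0.002,0,0.13],[0,0,-0.005],0.6],
    [[-0.002,0,0.155],[0,0,-0.005],0.6],
    [[-0.002,0,0.164],[0,0,-0.005],0.6],
    [[-0.002,0,0.164],[0,0,-0.005],0.6]
  ]
}}

```text
time_s: 13.65
tcp_pos: [0.548, 0.0438, 0.0717]
eef_rot: [179.7, -0.2, -88.7]
contact_force: [-0.5, -0.6, 0.4]
gripper_width: 0.0345
```

```bash
python3 - <<'E'
from pl import *
from dog import *
rows([han(.048,.073,.6)])
b=cam("scene")
crop(b,190,75,200,140,4,"pics/s14.png")
E
```

```text
t 13.65 pos [0.548  0.0438 0.0717] rpy [179.66  -0.25 -88.72] F [-0.5 -0.6  0.4] w 0.0345 j [ 25.  18. -26.   0. -46. -24.]
[[[0.002,-0.002,-0.001],[0.006,-0.004,0.006],0.6]]
```

View pics/s14.png

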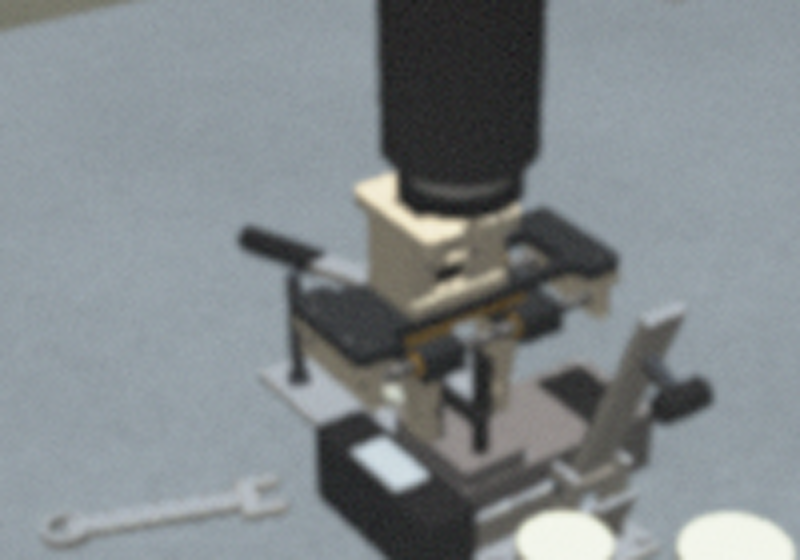

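Call:
{"fn": "step_arm", "kwargs": {
  "increments": [
    [[0.001,0,0],[0.003,-0.002,0.005],0.95],
    [[0.001,0,0],[0.003,-0.002,0.005],0.95],
    [[0.001,0,0],[0.003,-0.002,0.005],0.95],
    [[0.001,0,0],[0.003,-0.002,0.005],0.95]
  ],
  "force": 12
}}

```text
time_s: 14.1
tcp_pos: [0.5493, 0.042, 0.0738]
eef_rot: [-179.9, 0.0, -89.2]
contact_force: [-1.1, 0.0, 3.9]
gripper_width: 0.0115
```

```bash
python3 - <<'E'
from pl import *
s=r.get_state();P=s["tcp_pos"];u=W((1,0,0))-W((0,0,0))
rows([(P-u*d,s["eef_rot"]*0+[180,0,yd-90],.95) for d in (.005,.02,.035,.05,.06)])
E
```

```text
t 14.1 pos [0.5493 0.042  0.0738] rpy [-1.7991e+02  1.0000e-02 -8.9150e+01] F [-1.1  0.   3.9] w 0.0115 j [ 25.  18. -26.   0. -46. -24.]
[[[0.0,0.005,-0.0],[-0.002,0.0,-0.001],0.95],[[0.0,0.02,-0.0],[-0.002,0.0,-0.001],0.95],[[0.0,0.035,-0.0],[-0.002,0.0,-0.001],0.95],[[0.0,0.05,-0.0],[-0.002,0.0,-0.001],0.95],[[0.0,0.06,-0.0],[-0.002,0.0,-0.001],0.95]]
```

Call:
{"fn": "step_arm", "kwargs": {
  "increments": [
    [[0,0.005,0],[0,0,0],0.95],
    [[0,0.015,0],[0,0,0],0.95],
    [[0,0.025,0],[0,0,0],0.95],
    [[0,0.035,0],[0,0,0],0.95],
    [[0,0.045,0],[0,0,0],0.95],
    [[0,0.05,0],[0,0,0],0.95],
    [[0,0.05,0],[0,0,0],0.95]
  ]
}}

```text
time_s: 14.8
tcp_pos: [0.4981, 0.0414, 0.0737]
eef_rot: [-179.9, 0.0, -89.1]
contact_force: [0.2, 2.3, 10.0]
gripper_width: 0.0115
```

```bash
python3 - <<'E'
from pl import *
from dog import *
rows([han(.048-.108,.0735,.95)])
b=cam("scene")
crop(b,190,75,200,140,4,"pics/s15.png")
E
```

```text
t 14.8 pos [0.4981 0.0414 0.0737] rpy [-1.7995e+02  1.0000e-02 -8.9120e+01] F [ 0.2  2.3 10. ] w 0.0115 j [ 27.  13. -33.   0. -44. -26.]
[[[0.0,0.056,0.0],[-0.001,0.0,-0.001],0.95]]
```

View pics/s15.png

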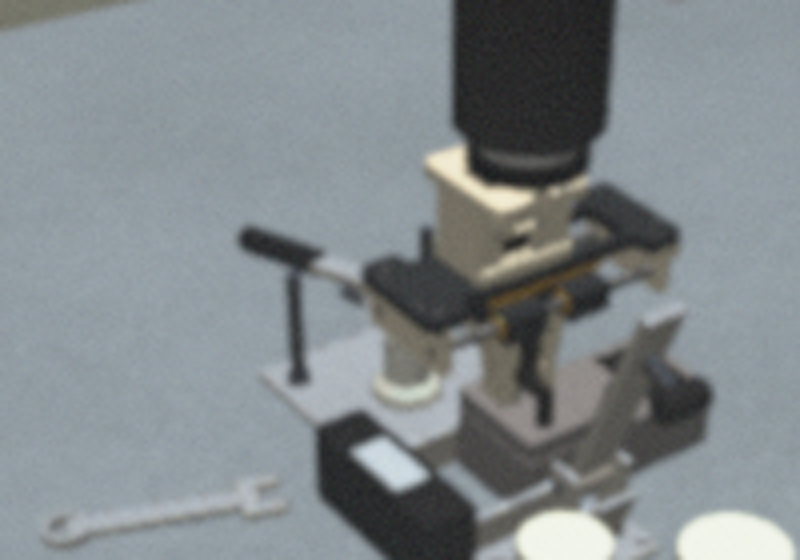

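Call:
{"fn": "step_arm", "kwargs": {
  "increments": [
    [[0,0.006,0],[0,0,0],0.95],
    [[0,0.016,0],[0,0,0],0.95],
    [[0,0.028,0],[0,0,0],0.95],
    [[0,0.04,0],[0,0,0],0.95],
    [[0,0.05,0],[0,0,0],0.95],
    [[0,0.06,0],[0,0,0],0.95],
    [[0,0.06,0],[0,0,0],0.95],
    [[0,0.06,0],[0,0,0],0.95]
  ]
}}

```text
time_s: 15.65
tcp_pos: [0.4379, 0.0404, 0.0736]
eef_rot: [-180.0, -0.0, -89.1]
contact_force: [-3.1, 3.5, 13.7]
gripper_width: 0.0114
```

```bash
python3 - <<'E'
from pl import *
from dog import *
rows([han(.048-.111,.0735,.95)])
b=cam("scene")
crop(b,190,75,200,140,4,"pics/s16.png")
E
```

```text
t 15.65 pos [0.4379 0.0404 0.0736] rpy [-180.     -0.    -89.12] F [-3.1  3.5 13.7] w 0.0114 j [ 31.   8. -40.   0. -42. -30.]
[[[-0.0,-0.001,0.0],[-0.0,-0.0,-0.001],0.95]]
```

View pics/s16.png

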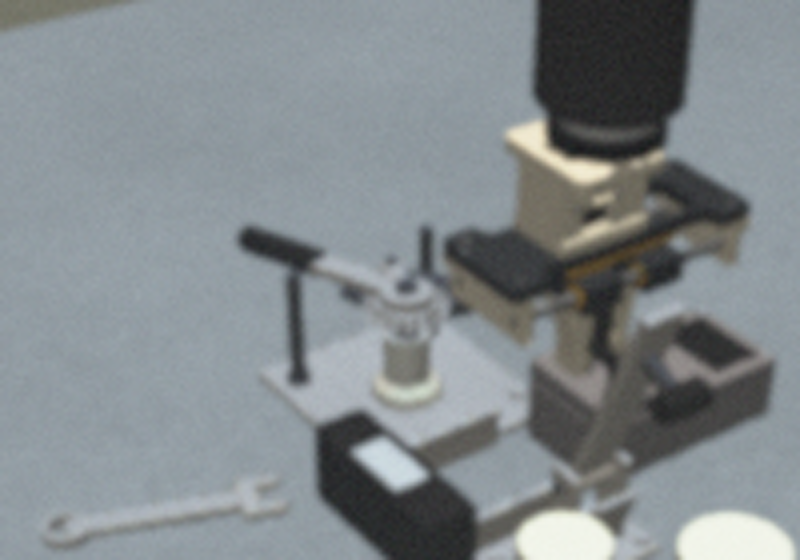

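Call:
{"fn": "step_arm", "kwargs": {
  "increments": [
    [[0,0,0],[0,0,0],0.6],
    [[0,0,0],[0,0,0],0.6],
    [[0,0,0],[0,0,0],0.6],
    [[0,0,-0.03],[0,0,0],0.6],
    [[0,0,-0.07],[0,0,0],0.6],
    [[0,0,-0.12],[0,0,0],0.6],
    [[0.04,0,-0.16],[0,0,0],0.6],
    [[0.09,0,-0.17],[0,0,0],0.6],
    [[0.14,0,-0.17],[0,0,0],0.6],
    [[0.19,0,-0.17],[0,0,0],0.6]
  ]
}}

```text
time_s: 16.7
tcp_pos: [0.4409, -0.1448, 0.2435]
eef_rot: [-179.9, 0.0, -89.1]
contact_force: [1.5, 0.7, -0.3]
gripper_width: 0.0351
```

Call:
{"fn": "step_arm", "kwargs": {
  "increments": [
    [[0.05,0,0],[0,0,0],0.6],
    [[0.1,0,0],[0,0,0],0.6],
    [[0.15,0,0],[0,0,0],0.6],
    [[0.2,0,0],[0,0,0],0.6],
    [[0.2,0,0],[0,0,0],0.6],
    [[0.2,0,0],[0,0,0],0.6]
  ]
}}

```text
time_s: 17.3
tcp_pos: [0.4432, -0.3442, 0.2415]
eef_rot: [179.8, 0.1, -89.3]
contact_force: [0.3, 1.2, 0.0]
gripper_width: 0.0351
```

```bash
python3 - <<'E'
from pl import *
from dog import *
rows([])
b=cam("scene"); crop(b,190,115,200,140,4,"pics/s17.png")
a=cam("top"); crop(a,225,120,200,140,4,"pics/t17.png"); crop(a,290,170,190,130,4,"pics/t18.png")
E
```

```text
t 17.3 pos [ 0.4432 -0.3442  0.2415] rpy [ 1.7983e+02  6.0000e-02 -8.9340e+01] F [0.3 1.2 0. ] w 0.0351 j [-18.   9. -12.  -0. -68.  19.]
[]
```

View pics/s17.png

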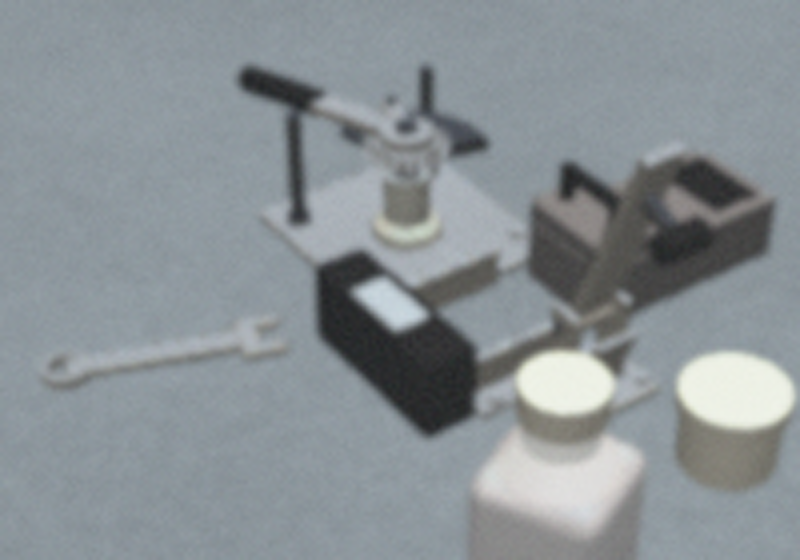

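View pics/t18.png

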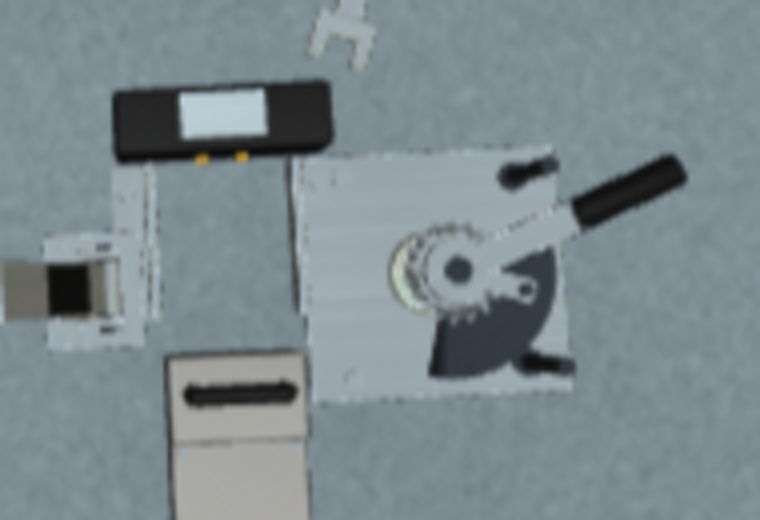

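```bash
python3 - <<'E'
from pl import *
from dog import *
a=cam("top"); T=lambda x,y:np.array([290+(x+.5)/4-.5,170+(y+.5)/4-.5])
def D(P): c,s=np.cos(p[2]),np.sin(p[2]); d=P[:2]-p[:2]; return np.round([c*d[0]+s*d[1],-s*d[0]+c*d[1]],4)
print("handle",D(ray(a,T(241,393),.092)),"minus .048")
print("rear corners",D(ray(a,T(165,354),.066)),D(ray(a,T(304,351),.066)))
for n,uv,z in [("bottlecap",(243,176),.17),("jar",(270,256),.056)]: print(n,ray(a,uv,z))
cv2.imwrite("pics/topend.png",a["img"])
i0=cv2.imread("pics/top0.png"); d=np.abs(i0.astype(int)-a["img"]).sum(2)
for n,(x,y,w,h) in dict(bottle=(225,155,50,52),jar=(252,238,38,38),spanner=(365,120,35,68)).items(): print(n,"diff",d[y:y+h,x:x+w].mean())
print("bg",d[300:380,100:250].mean())
E
```

```text
handle [-0.0634  0.0013] minus .048
rear corners [-0.0409  0.0419] [-0.0426 -0.0382]
bottlecap [0.63892594 0.26552622 0.17      ]
jar [0.4689793  0.22379055 0.056     ]
bottle diff 10.057692307692308
jar diff 50.64127423822715
spanner diff 10.227731092436974
bg 9.969
```

View pics/topend.png

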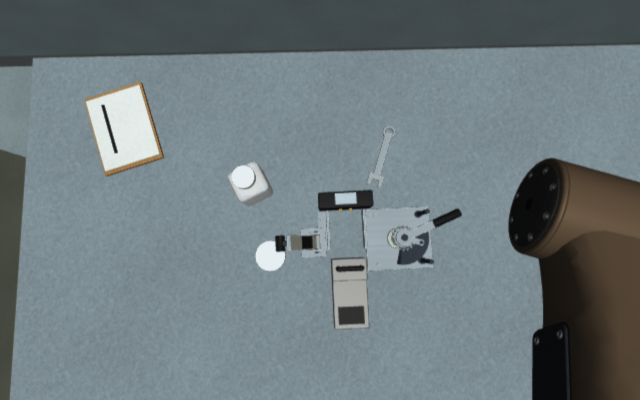

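```bash
python3 - <<'E'
from plant import r
print(r.close_job())
E
```

```text
the job is handed in; nothing more can be done
None
```

The battery pack is out of its dock, standing about 111 mm in front of the dock's origin (93 mm needed). I handed the job in at about 17 s of the 72 s allowed; the hand-in gives no verdict.

- **Ratchet:** I worked the lever with two full strokes and one part stroke, the fingers held loosely around the grip and never on the dog plate. The first check of the dog angle was hard to read, because the bar's T-grip hid the plate's edge, so I added the part stroke. The dog then stood at about 2.1 rad (1.42 needed).
- **Bar:** I gripped the T-grip by its ends, swung the bar to about 1.73 rad and let go. In the later pictures it lies over on its stop.
- **Pack:** I gripped it lightly by the handle and slid it straight out, level, with a slight downward push of up to 14 N on the wrist sensor, then let go.

**Last checks:**
- The handle and the rear corners, measured in the top view, agree on 111 mm; the pack's rear face is about 21 mm clear of the rail ends.
- The bottle and spanner match the first top picture.
- The jar's patch of the picture differed from the first one. I put that down to the open bar, which now shows partly over it; the jar itself appears in the same place.
- The arm was clear of everything at the end.

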